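# Nip a carton in the coding jig with its cam lever

## Task

One of the two coding jigs on the bench has a carton lying loose in it. Turn that jig's cam lever anticlockwise (seen from above) by its black knob until the cam holds the carton snugly against the spring pad, with the pad pressed in by about half of its 12 mm travel, then let go. Do not overrun: pressing the pad right in crushes the carton.

Things in the scene. Friction and masses are not known exactly. Their poses are not given: they have to be found in the camera images.
- jig: Jig with the carton in it (a like one is empty): fixed 240 x 160 x 12 mm plate. Origin: on the table under the lever's pivot, z up; carton and stop lie to +x between two low ribs. Cam: white disc, radius 32, centre 20 mm off the pivot, z 13-40 mm; at lever angle q its front stands 32 - 20 cos q mm from the pivot along +x. Lever arm z 41-51 mm; knob: upright black cylinder, diameter 22, z 51-96 mm.
- lever (a joint): Cam lever angle q about the jig's z, rad, growing anticlockwise from above; starts 0.1 to 0.5, limits 0 and 2.9. The knob's axis is at (-110 sin q, 110 cos q) mm in the jig's x, y: q = 0 points to the jig's +y, 1.57 to its -x. The arm is 24 mm wide and ends 10 mm past the knob's axis. Stiff: 3 N at the knob, up to 6 N while pressing the pad; it stays where it is left.
- stop: Fixed grey block 22 x 150 x 34 mm on the jig plate, with a black sprung pad (76 mm wide, 24 high, 8 thick) facing the carton. Axes as the jig's. Origin: on the plate's top, below the middle of the free pad's front face; 89 to 108 mm from the pivot, different each time. The block begins 20 mm beyond it to +x. The pad yields to +x by 12 mm (1 N per mm), then is solid.
- carton: White carton with a purple band, 70 mm along the jig's x, 80 wide, 30 high, 80 g, lying flat and loose on the plate between cam and pad, touching neither (1.5 to 4 mm off the pad). Origin: centre of its underside; at x = -35 mm in the stop's frame when it just touches the free pad, d - 35 mm when the pad is pressed in by d. Like cartons outside the jigs are not wanted.

How it is judged:
At the end, for the whole second after the job is handed in: The carton lies flat and still between cam and pad, held by the cam so that the spring pad is pressed in by 1 to 10 mm of its 12 mm (carton origin at x = -34 to -25 mm in the stop's frame); the lever is let go and at rest (x of carton in the frame of stop between -0.034 and -0.025 m and angle between carton's own z axis and vertical below 0.1 rad and linear speed of carton below 0.01 m/s and velocity of joint lever between -0.05 and 0.05 rad/s); the robot touches nothing.
It fails at once if the carton is crushed: the pad is pressed in by more than 11 mm (x of carton in the frame of stop above -0.024 m).
It also fails if it takes over 45 s, if anything falls off the work surface, if the arm or the gripper's body presses on something with over 40 N, if the wrist force passes 120 N, or if a joint passes its speed limit or range.

## Robot

A 7-joint arm with a two-finger parallel gripper is mounted at the origin on the work surface. World frame = base frame: x ahead of the robot, y to its left, z up, the work surface at z = 0. Lengths are in m, angles in rad, forces in N, time in s.
With the tool pointing down it reaches from about 0.425 to 0.875 m from the base axis. Payload 4.7 kg.
Tool frame: the origin (TCP) lies midway between the tips of the shut fingers; the grasp point (between the pads) lies 19 mm behind it; z points along the fingers, y is the line along which they close (so a half turn about z gives the same grasp; the last joint's range is limited). The gripper opens to 87 mm and grips with 3 to 60 N. Pads are 19 mm wide; open, the fingers measure 117 mm over their backs; the gripper's body (75 mm by 190 mm) begins 51 mm behind the grasp point.
Start: joints at [1.327, 0.321, -0.07, 1.45, 0.023, 1.371, -0.057], TCP at [0.166, -0.629, 0.223] pointing down, gripper open.
Joint ranges: [-2.86, 2.86], [-0.3, 2.09], [-1.38, 1.24], [0.06, 2.45], [-1.56, 4.7], [0.09, 2.05], [-2.69, 2.69]. Speed limits (rad/s): [2.57, 2.57, 3.14, 3.14, 3.14, 3.14, 3.14].

## Interface

Orientations are given as a rotation vector (axis times angle).
In Python, from bench import ctrl, probe_bus, get_image, camera_model gives the robot as it stands (ctrl), with the cameras as plain functions and the readings (probe_bus).
- The arm moves only by the shell command python3 inch.py 'ROWS' [FORCE]. ROWS is a JSON list of rows, 1 to 20 of them, each of 5 numbers: dx, dy, dz in m, then a turn about the tool's z in rad, then the opening from 0.0 (shut) to 1.0 (fully open); each row is the pose to reach, as a shift and turn from the pose commanded when the command began, along the tool's axes at that moment; what a row does not reach only later rows make up. A row lasts 1/10 s, in which the tool goes at most 0.05 m and 0.15 rad, less where a joint would pass 70% of its speed; a pose out of reach is approached as far as the arm can. The fingers move at their own pace and stop on an object; FORCE is the grip in N (left out, the last holds). Time passes only in rows, so rows that do not move let the fingers close. It prints the time, the measured TCP pose, the force, the opening and the grip force at its end. Input that does not fit is refused with a message, and nothing moves.
- probe_bus.get_state(): the state, without advancing time (a new reading comes with each control period).
- get_image(name): name is "side" or "top" or "wrist"; returns the picture (384x512x3 uint8, red, green, blue); there is no depth.
- camera_model(name): a dict with "vertical_fov" (degrees; the focal length in pixels is half the picture's height over the tangent of half this angle, whatever the lens; pixels are square), "cx", "cy" (the principal point, pixels), "rvec" (rotation vector, rad) and "tvec" (3), from world to camera coordinates, as OpenCV has them; the wrist camera has in their place "hand_eye" (4x4, takes a point from camera to tool coordinates, whose origin is the TCP and whose axes are the flange's). Camera axes: x right, y down, z forward; pixel columns grow to the right and rows downward; lengths in m; the calibration is good to about 2 mm. A picture is of the moment at which its call begins: read the wrist's pose just before it. camera_model takes no time and is no camera call.
- ctrl.close_job(): hands the job in; it is judged then, once.
The state is a dict: "time": time; "joint_positions": joint angles; "qd": joint speeds; "joint_torque": joint torques, N m; "position": TCP position; "tool_rot": TCP orientation; "ft_force": force on the tool from outside, world axes, zero at the start; "torque": the same for the moment, N m; "grip_width": opening from 0.0 (shut) to 1.0 (fully open); "grip_force": force on a finger pad.
Only numpy, scipy, OpenCV 4.12 (cv2) and the standard library are available. Lean on these libraries where they do the work, as an engineer would, in place of code of your own. Each camera call takes 0.05 s, during which the arm holds its last target. There are 200 camera calls.

## Working session

There is one attempt and no reset: what is moved stays moved. The work goes in short steps, Python scripts to look and compute and a shell command to move; the robot and the scene stay as the last step left them, time stands still between calls to the robot, and variables do not carry over. Pictures are saved under pics/ and viewed, at most 10 in all, crops included, and the job is handed in when it is done.

```bash
ls; mkdir -p pics; python3 - <<'E'
from bench import ctrl, probe_bus, get_image, camera_model
import cv2
s=probe_bus.get_state();print(s['time'],s['position'],s['tool_rot'],s['grip_width'])
for n in['side','top']:
    cv2.imwrite(f'pics/{n}0.png',get_image(n)[:,:,::-1]);print(n,camera_model(n))
E
```

```text
bench.py
inch.py
pics
0.0 [ 0.1655077  -0.627997    0.22147917] [-3.11365578e+00 -4.03605085e-01  5.61370864e-04] 0.9980627003947814
side {'vertical_fov': 45.58829431088023, 'cx': 260.3656992646181, 'cy': 190.44804375673039, 'rvec': array([ 1.07214139, -2.34241786,  1.11193453]), 'tvec': array([0.41503302, 0.34388186, 0.39799665])}
top {'vertical_fov': 57.51839870675982, 'cx': 253.32573690820104, 'cy': 188.7045842336069, 'rvec': array([ 2.17661949, -2.16093855,  0.05127898]), 'tvec': array([0.00545348, 0.62610024, 0.73791972])}
```

View pics/top0.png

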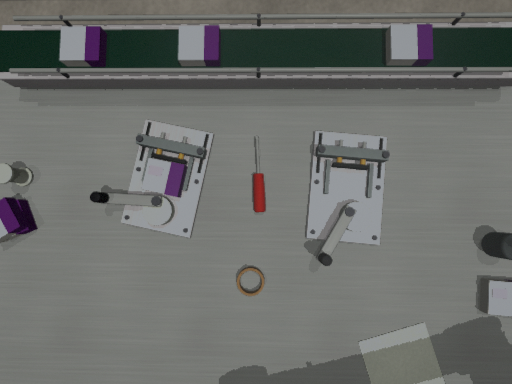

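View pics/side0.png

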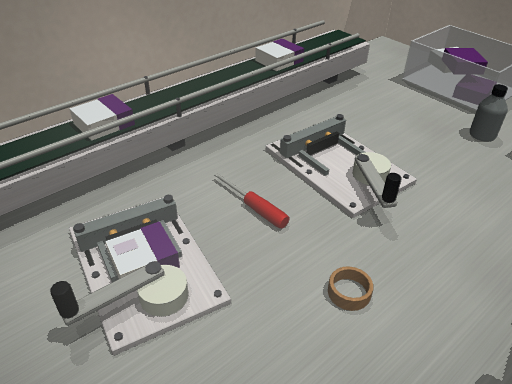

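Top view: the left jig (plate around px (167,180)) holds the carton, with its knob at (99,197), pivot at (157,201) and stop bar at about (170,147). The right jig is empty. The side view agrees. Next I'll enlarge the jig and measure it.

```bash
cat > h.py <<'E'
import numpy as np, cv2
from bench import ctrl, probe_bus, get_image, camera_model
def cam(n):
    m=camera_model(n); f=192/np.tan(np.radians(m['vertical_fov']/2))
    R=cv2.Rodrigues(np.array(m['rvec']))[0]; return f,m['cx'],m['cy'],R,np.array(m['tvec'])
def ray(n,uv,z):
    f,cx,cy,R,t=cam(n); d=R.T@np.array([(uv[0]-cx)/f,(uv[1]-cy)/f,1]); c=-R.T@t
    return c+d*(z-c[2])/d[2]
def proj(n,P):
    f,cx,cy,R,t=cam(n); p=R@np.array(P)+t; return np.array([cx+f*p[0]/p[2],cy+f*p[1]/p[2]])
E
python3 - <<'E'
from h import *
im=cv2.imread('pics/top0.png'); 
cv2.imwrite('pics/crop_top.png',cv2.resize(im[115:245,85:220],None,fx=4.5,fy=4.5,interpolation=cv2.INTER_CUBIC))
im2=cv2.imread('pics/side0.png')
cv2.imwrite('pics/crop_side.png',cv2.resize(im2[185:355,40:240],None,fx=3.5,fy=3.5,interpolation=cv2.INTER_CUBIC))
for uv,z in [((157,201),.05),((99,197),.096),((167,180),.012)]: print(uv,ray('top',uv,z))
print(-cam('top')[3].T@cam('top')[4])
E
```

```text
(157, 201) [0.59674439 0.21269412 0.05      ]
(99, 197) [0.60209715 0.31533986 0.096     ]
(167, 180) [0.64524764 0.20322031 0.012     ]
[ 0.5683048  -0.01208177  0.78322439]
```

View pics/crop_top.png

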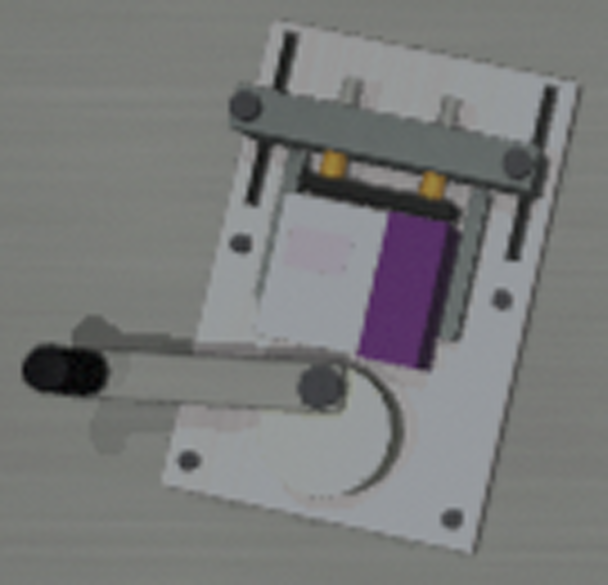

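View pics/crop_side.png

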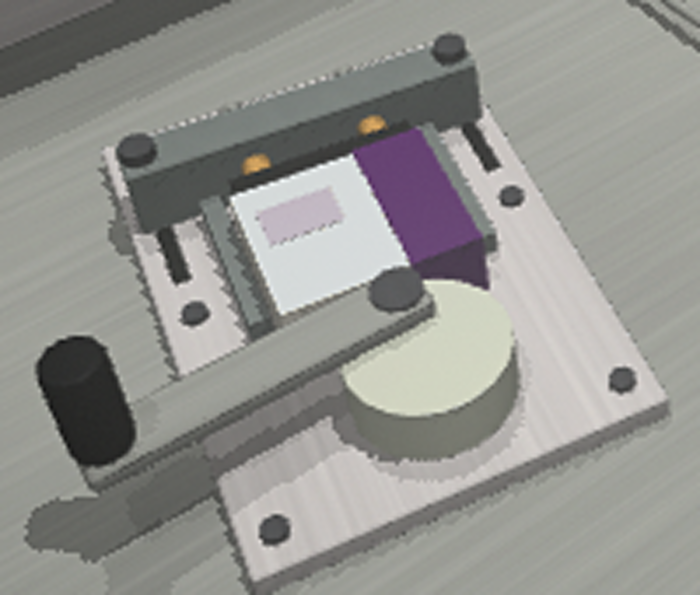

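The crops show the plate corners (top crop: TL 275,20; TR 580,85; BR 474,553; BL 162,484), the pivot bolt (322,386), the knob top (48,368) and the carton's far edge and pad around (300..457, 190..217). I'll cast rays from these in both views.

```bash
cat >> h.py <<'E'
T=lambda c:((c[0]+.5)/4.5-.5+85,(c[1]+.5)/4.5-.5+115)
S=lambda c:((c[0]+.5)/3.5-.5+40,(c[1]+.5)/3.5-.5+185)
E
python3 - <<'E'
from h import *
np.set_printoptions(precision=4,suppress=True)
C=np.array([ray('top',T(c),.012)[:2] for c in[(275,20),(580,85),(474,553),(162,484)]])
print(C, np.linalg.norm(C-np.roll(C,-1,0),axis=1))
x=(C[0]-C[3])+(C[1]-C[2]); y=(C[0]-C[1])+(C[3]-C[2]); 
a=np.arctan2(x[1],x[0]); b=np.arctan2(-y[0],y[1]); print('yaw',a,b)
a=(a*2+b)/3; R=np.array([[np.cos(a),-np.sin(a)],[np.sin(a),np.cos(a)]])
p=ray('top',T((322,386)),.055)[:2]; ps=ray('side',S((397,287)),.056)[:2]
print('pivot',p,ps)
k=ray('top',T((48,368)),.096)[:2]; ks=ray('side',S((73,358)),.096)[:2]
print('knob',k,ks)
def J(n,c,z):
    return R.T@(ray(n,(T if n=='top' else S)(c),z)[:2]-(p if n=='top' else ps))
for nm,q in[('top',k),('side',ks)]:
    v=R.T@(q-(p if nm=='top' else ps)); print('lever',v,np.linalg.norm(v),np.arctan2(-v[0],v[1]))
print('plate c',R.T@(C.mean(0)-p))
for n,c,z,l in[('top',(283,193),.042,'carton far L'),('top',(450,226),.042,'carton far R'),('top',(432,370),.042,'carton near R'),('top',(362,355),.042,'near band'),
 ('top',(300,190),.036,'padfront L'),('top',(457,217),.036,'padfront R'),('top',(315,172),.036,'padback L'),('top',(455,203),.036,'padback R'),
 ('top',(245,105),.05,'bolt'),('top',(518,163),.05,'bolt'),
 ('side',(232,196),.042,'carton far L'),('side',(417,130),.042,'carton far R'),('side',(487,240),.042,'near R'),('side',(125,180),.046,'block front L'),('side',(475,68),.046,'block front R')]: print(n,l,J(n,c,z)*1000)
E
```

```text
[[0.7837 0.2556]
 [0.7508 0.1008]
 [0.5184 0.1489]
 [0.5507 0.3044]] [0.1582 0.2372 0.1588 0.2381]
yaw -0.205250451532478 -0.20712596167184705
pivot [0.5978 0.213 ] [0.5946 0.2156]
knob [0.6033 0.3229] [0.6024 0.3239]
lever [-0.0171  0.1087] 0.11007921942953172 0.15640116193406112
lever [-0.0145  0.1076] 0.10854083923539806 0.1337660352647411
plate c [0.0541 0.0005]
top carton far L [85.8063 44.1   ]
top carton far R [ 87.0681 -38.3681]
top carton near R [ 18.2009 -45.6159]
top near band [ 18.0837 -11.2585]
top padfront L [89.5119 38.5184]
top padfront R [ 92.5975 -39.1706]
top padback L [99.5886 33.4178]
top padback R [ 99.024  -36.6782]
top bolt [122.4757  69.0464]
top bolt [122.3425 -65.232 ]
side carton far L [89.4829 39.4423]
side carton far R [ 90.8144 -38.704 ]
side near R [ 18.5986 -41.302 ]
side block front L [114.4044  74.8788]
side block front R [111.8487 -73.2947]
```

```bash
r="x"; python3 inch.py '[[0.561, -0.346, 0, 0, 1], [0.561, -0.346, 0, 0, 1], [0.561, -0.346, 0, 0, 1], [0.561, -0.346, 0, 0, 1], [0.561, -0.346, 0, 0, 1], [0.561, -0.346, 0, 0, 1], [0.561, -0.346, 0, 0, 1], [0.561, -0.346, 0, 0, 1], [0.561, -0.346, 0, 0, 1], [0.561, -0.346, 0, 0, 1], [0.561, -0.346, 0, 0, 1], [0.561, -0.346, 0, 0, 1], [0.561, -0.346, 0, 0, 1], [0.561, -0.346, 0, 0, 1], [0.561, -0.346, 0, 0, 1]]'
python3 inch.py '[[0.104, -0.462, 0, -1.25, 1], [0.104, -0.462, 0, -1.25, 1], [0.104, -0.462, 0, -1.25, 1], [0.104, -0.462, 0, -1.25, 1], [0.104, -0.462, 0, -1.25, 1], [0.104, -0.462, 0, -1.25, 1], [0.104, -0.462, 0, -1.25, 1], [0.104, -0.462, 0, -1.25, 1], [0.104, -0.462, 0, -1.25, 1], [0.104, -0.462, 0, -1.25, 1], [0.104, -0.462, 0, -1.25, 1], [0.104, -0.462, 0, -1.25, 1], [0.104, -0.462, 0, -1.25, 1]]'
python3 - <<'E'
from h import *
from scipy.spatial.transform import Rotation as Ro
s=probe_bus.get_state();print(s['position'],s['time'],s['joint_positions'])
R=Ro.from_rotvec(s['tool_rot']).as_matrix();print(R)
m=camera_model('wrist');print(m)
im=get_image('wrist')[:,:,::-1];cv2.imwrite('pics/w1.png',im)
E
```

```text
time: 1.6
position: [0.6206, -0.148, 0.2216]
tool_rot: [-3.113, -0.411, 0.001]
ft_force: [0.6, -1.1, -0.5]
grip_width: 0.999
grip_force: 0.0
time: 2.9
position: [0.6042, 0.3186, 0.2222]
tool_rot: [2.293, 2.144, -0.002]
ft_force: [0.3, -1.5, 0.1]
grip_width: 1.004
grip_force: 0.0
[0.60419621 0.31861852 0.22217354] 2.9 [ 0.03547683  0.51185432 -0.81759582  1.33515145  0.3706666   1.44982796
 -0.82835243]
[[ 6.72941357e-02  9.97733043e-01  5.22761388e-04]
 [ 9.97729416e-01 -6.72924333e-02 -2.78221847e-03]
 [-2.74073342e-03  7.08801402e-04 -9.99995993e-01]]
{'vertical_fov': 66.45387714156858, 'cx': 256.60177955124243, 'cy': 200.62331117146041, 'hand_eye': array([[ 4.64866509e-04, -9.64816962e-01, -2.62922067e-01,
         7.10539274e-02],
       [ 9.99999850e-01,  3.72041488e-04,  4.02836100e-04,
         2.64039244e-04],
       [-2.90845185e-04, -2.62922215e-01,  9.64816990e-01,
        -1.61489784e-01],
       [ 0.00000000e+00,  0.00000000e+00,  0.00000000e+00,
         1.00000000e+00]])}
```

View pics/w1.png

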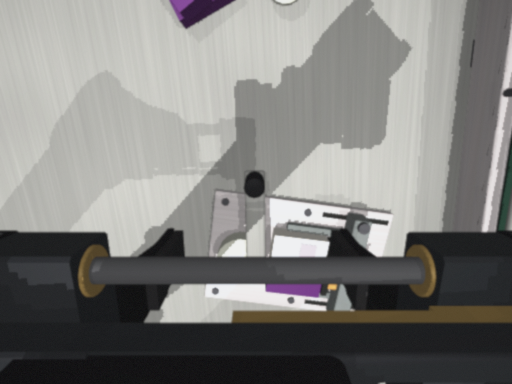

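The wrist view shows the knob at about px (254,185), with the arm running down towards the pivot between the fingers. I'll cast that to confirm.

```bash
python3 - <<'E'
from h import *
from scipy.spatial.transform import Rotation as Ro
s=probe_bus.get_state();R=Ro.from_rotvec(s['tool_rot']).as_matrix();t=s['position'];m=camera_model('wrist');H=m['hand_eye']
im=cv2.imread('pics/w1.png').max(2)[160:215,230:285];n,l,st,c=cv2.connectedComponentsWithStats((im<45).astype(np.uint8));print(st[1:]+[230,160,0,0,0])
f=192/np.tan(np.radians(m['vertical_fov']/2))
for uv in[(254.5,185),(254.5,188)]:
  for z in(.075,.096):
    d=R@H[:3,:3]@np.array([(uv[0]-m['cx'])/f,(uv[1]-m['cy'])/f,1]);c=t+R@H[:3,3];print(uv,z,c+d*(z-c[2])/d[2])
E
```

```text
[[245 172  19  25 383]]
(254.5, 185) 0.075 [0.60265808 0.32296192 0.075     ]
(254.5, 185) 0.096 [0.60309647 0.32752874 0.096     ]
(254.5, 188) 0.075 [0.60243036 0.31965998 0.075     ]
(254.5, 188) 0.096 [0.60288425 0.32445144 0.096     ]
```

```bash
python3 inch.py '[[0.004, -0.001, 0.05, 0, 1], [0.004, -0.001, 0.1, 0, 1], [0.004, -0.001, 0.14, 0, 1], [0.004, -0.001, 0.16, 0, 1], [0.004, -0.001, 0.16, 0, 1], [0.004, -0.001, 0.16, 0, 0], [0.004, -0.001, 0.16, 0, 0], [0.004, -0.001, 0.16, 0, 0], [0.004, -0.001, 0.16, 0, 0], [0.004, -0.001, 0.16, 0, 0], [0.004, -0.001, 0.16, 0, 0], [0.004, -0.001, 0.16, 0, 0]]' 20
python3 - <<'E'
# arc points in tool axes now: tool x ~ world (.0673,.9977), tool y ~ world (.9977,-.0673)
import numpy as np
from scipy.spatial.transform import Rotation as Ro
from bench import ctrl, probe_bus, get_image, camera_model
s=probe_bus.get_state();R=Ro.from_rotvec(s['tool_rot']).as_matrix()[:2,:2]
p=np.array([.5965,.2140]);k=s['position'][:2];v=k-p;print(np.linalg.norm(v),np.arctan2(v[1],v[0])-np.pi/2+.206)
v*=.11/np.linalg.norm(v)
for a in np.arange(.1,1.25,.1):
    c,sn=np.cos(a),np.sin(a);print(round(a,2),(R.T@(np.array([[c,-sn],[sn,c]])@v-v)).round(4))
E
```

```text
time: 4.15
position: [0.6019, 0.3264, 0.0626]
tool_rot: [2.29, 2.15, -0.0]
ft_force: [0.2, -0.5, 0.3]
grip_width: 0.447
grip_force: 0.0
0.11251898292866071 0.15759397819214785
0.1 [-0.0007 -0.011 ]
0.2 [-0.0025 -0.0218]
0.3 [-0.0054 -0.0324]
0.4 [-0.0093 -0.0427]
0.5 [-0.0142 -0.0525]
0.6 [-0.0201 -0.0618]
0.7 [-0.0269 -0.0705]
0.8 [-0.0345 -0.0784]
0.9 [-0.0429 -0.0856]
1.0 [-0.0519 -0.0918]
1.1 [-0.0615 -0.0972]
1.2 [-0.0716 -0.1015]
```

```bash
python3 inch.py '[[-0.002, 0.001, 0, 0, 0], [-0.002, 0.001, 0, 0, 0], [-0.002, 0.001, 0, 0, 0], [-0.002, 0.001, 0, 0, 0], [-0.002, 0.001, 0, 0, 0], [-0.002, 0.001, 0, 0, 0]]' 20
```

```text
time: 4.75
position: [0.6027, 0.3239, 0.0623]
tool_rot: [2.29, 2.15, -0.001]
ft_force: [-0.9, -1.9, 0.6]
grip_width: 0.248
grip_force: 20.0
```

Gripped (0.248 × 87 ≈ 22 mm). Now I'll turn about 0.9 rad, then look.

```bash
python3 inch.py '[[-0.0007, -0.011, 0, -0.1, 0], [-0.0025, -0.0218, 0, -0.2, 0], [-0.0054, -0.0324, 0, -0.3, 0], [-0.0093, -0.0427, 0, -0.4, 0], [-0.0142, -0.0525, 0, -0.5, 0], [-0.0201, -0.0618, 0, -0.6, 0], [-0.0269, -0.0705, 0, -0.7, 0], [-0.0345, -0.0784, 0, -0.8, 0], [-0.0429, -0.0856, 0, -0.9, 0], [-0.0429, -0.0856, 0, -0.9, 0], [-0.0429, -0.0856, 0, -0.9, 0]]'
python3 - <<'E'
from h import *
s=probe_bus.get_state();p=np.array([.5965,.2140]);v=s['position'][:2]-p;print(np.linalg.norm(v),np.arctan2(v[1],v[0])-np.pi/2+.206)
a=cv2.resize(get_image('side')[185:355,40:240],None,fx=2.5,fy=2.5,interpolation=cv2.INTER_CUBIC)
b=cv2.resize(get_image('top')[115:245,85:220],None,fx=2.2,fy=3.27,interpolation=cv2.INTER_CUBIC)
cv2.imwrite('pics/mid.png',np.hstack([a,b[:425]])[:,:,::-1])
E
```

```text
time: 5.85
position: [0.5142, 0.2868, 0.0624]
tool_rot: [-1.13, -2.931, 0.001]
ft_force: [-2.0, -0.8, -0.6]
grip_width: 0.246
grip_force: 20.0
0.10988099406235355 1.0520204315268038
```

View pics/mid.png

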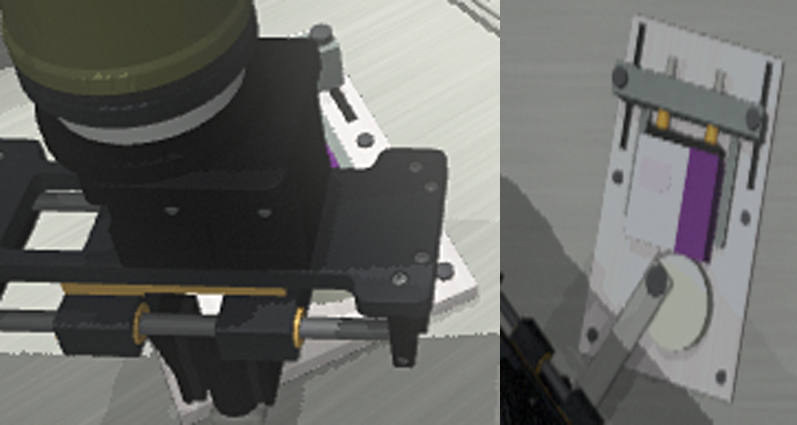

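The side view is blocked by the gripper. The top view shows the carton, band and pad clearly, with the cam touching the carton. I'll track the band's far and near edges and the pad numerically against the start picture.

```bash
cat >> h.py <<'E'
a=-.206; RJ=np.array([[np.cos(a),-np.sin(a)],[np.sin(a),np.cos(a)]]); PV=np.array([.5972,.2135])
def meas(im):  # BGR top picture; jig-x profiles (mm)
    vs,us=np.mgrid[115:245,85:220]; f,cx,cy,R,t=cam('top'); c=-R.T@t
    d=np.stack([(us-cx)/f,(vs-cy)/f,np.ones(us.shape)],-1)@R
    def jig(z): 
        P=c+d*((z-c[2])/d[...,2])[...,None]; return (P[...,:2]-PV)@RJ*1000
    I=im[115:245,85:220].astype(int); b,g,r=I[...,0],I[...,1],I[...,2]
    X=jig(.042); m=(b-g>25)&(r-g>10)&(X[...,0]>0)&(X[...,0]<115)&(X[...,1]>-36)&(X[...,1]<-12)
    x=X[...,0][m]; cols=[X[...,0][m&(abs(X[...,1]-yy)<2)] for yy in range(-32,-14,4)]
    print('band n',m.sum(),'centroid',x.mean().round(2),'far',np.mean([q.max() for q in cols]).round(2),'near',np.mean([q.min() for q in cols]).round(2))
    X=jig(.036); L=I.max(2); prof=[]
    for x0 in np.arange(82,124,1.5):
        k=(abs(X[...,0]-x0)<1.2)&(abs(X[...,1])<9); prof.append(int(L[k].mean()))
    print('dark profile 82..',prof)
E
python3 - <<'E'
from h import *
meas(cv2.imread('pics/top0.png'))
im=get_image('top')[:,:,::-1].copy();cv2.imwrite('pics/top1.png',im);meas(im)
E
```

```text
band n 371 centroid 53.48 far 88.44 near 18.52
dark profile 82.. [149, 151, 146, 146, 127, 74, 46, 34, 38, 38, 39, 56, 82, 124, 142, 142, 141, 134, 111, 62, 57, 75, 97, 105, 105, 104, 104, 104]
band n 369 centroid 57.54 far 92.42 near 22.55
dark profile 82.. [157, 159, 153, 160, 157, 156, 149, 118, 53, 43, 44, 55, 79, 124, 153, 153, 153, 145, 120, 68, 63, 83, 106, 114, 114, 114, 115, 114]
```

The pad's back edge hasn't moved and the carton has moved 4 mm, so it is just touching. About 0.3 rad more should press the pad in by about 5.5 mm.

```bash
python3 inch.py '[[-0.0002, -0.0055, 0, -0.05, 0], [-0.0007, -0.011, 0, -0.1, 0], [-0.0015, -0.0164, 0, -0.15, 0], [-0.0025, -0.0218, 0, -0.2, 0], [-0.0039, -0.0271, 0, -0.25, 0], [-0.0054, -0.0324, 0, -0.3, 0], [-0.0054, -0.0324, 0, -0.3, 0], [-0.0054, -0.0324, 0, -0.3, 0]]'
python3 - <<'E'
from h import *
s=probe_bus.get_state();p=np.array([.5965,.2140]);v=s['position'][:2]-p;print(np.linalg.norm(v),np.arctan2(v[1],v[0])-np.pi/2+.206)
im=get_image('top')[:,:,::-1].copy();cv2.imwrite('pics/top2.png',im);meas(im)
E
```

```text
time: 6.8
position: [0.497, 0.2602, 0.0624]
tool_rot: [-0.678, -3.067, -0.002]
ft_force: [0.4, 4.3, -5.4]
grip_width: 0.249
grip_force: 20.0
0.10968439082009274 1.3418001222744902
band n 369 centroid 62.78 far 97.77 near 27.74
dark profile 82.. [158, 160, 155, 162, 158, 158, 157, 158, 154, 157, 147, 78, 48, 44, 46, 65, 93, 135, 121, 69, 64, 84, 107, 116, 116, 116, 115, 115]
```

The pad is in by about 5.4 mm. Now I'll release and rise.

```bash
python3 inch.py '[[0, 0, 0, 0, 0.6], [0, 0, 0, 0, 0.6], [0, 0, 0, 0, 0.6], [0, 0, 0, 0, 0.6], [0, 0, 0, 0, 0.6], [0, 0, -0.03, 0, 0.6], [0, 0, -0.07, 0, 0.6], [0, 0, -0.11, 0, 0.6], [0, 0, -0.15, 0, 0.6], [0, 0, -0.15, 0, 0.6], [0, 0, -0.15, 0, 0.6], [0, 0, -0.15, 0, 0.6]]'
python3 - <<'E'
from h import *
im=get_image('top')[:,:,::-1].copy();cv2.imwrite('pics/top3.png',im);meas(im)
cv2.imwrite('pics/end.png',cv2.resize(im[115:265,60:220],None,fx=3.5,fy=3.5))
E
```

```text
time: 8.05
position: [0.4966, 0.2585, 0.2114]
tool_rot: [-0.676, -3.067, 0.002]
ft_force: [-0.1, 0.5, 0.0]
grip_width: 0.598
grip_force: 0.0
band n 368 centroid 62.87 far 97.77 near 28.06
dark profile 82.. [155, 157, 152, 159, 155, 155, 154, 156, 152, 154, 143, 73, 46, 43, 45, 63, 90, 132, 118, 66, 61, 81, 105, 113, 113, 113, 113, 112]
```

View pics/end.png

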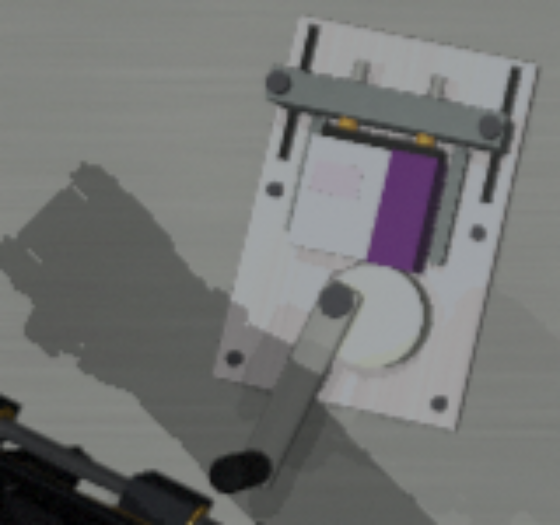

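The gripper is clear of the knob, and the carton sits flat between the cam and the half-pressed pad. It hasn't moved since release, so I'm handing in.

```bash
python3 -c "
from bench import ctrl, probe_bus, get_image, camera_model
print(ctrl.close_job())"
```

```text
the job is handed in; nothing more can be done
None
```

I turned the loaded jig's lever to about 1.34 rad, which holds the carton with the pad pressed in about 5.5 mm by the top camera; the lever is released, the gripper is clear, and the job was handed in just after 8 s (no verdict was returned).

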